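Feel how full the tin is, then open it and tip it out where it belongs

TASK

Before opening it, find out whether the long tin on the black mat is packed full or part full: lift it by its middle, tip it steadily some 35 degrees or more with the mouth end up, then as far with the mouth end down, feel how far the load shifts, and set it down flat again and let go. Then press its thumb catch so that the flap springs open, take the tin again by its closed end and tip all the nuts out: a full tin (a set of three) goes into the open beech box, a part-full one (two left over) into the steel tray. Stand the empty tin back flat on the bench or mat with its flap open, and leave the second tin, the tape, the sanding block and the offcut where they are.

Things in the scene. Friction and masses are not known exactly. Their poses are not given: they have to be found in the camera images.
- tin_1_mid (a point): centre (25 mm up) of one of two identical plain grey metal drop-front tins, 150 long x 60 wide x 50 mm high, walls 3 mm, opaque. One lies on the black mat, the other alone farther back; which name is on the mat varies. x points along the tin to its mouth (the flap end), z up. The tin alone weighs 0.22 to 0.47 kg (varies). A 60 N grip across the 60 mm width holds it.
- tin_1: tin_1 as a  origin at its underside's centre, axes as tin_1_mid. It holds steel hexagon coupling nuts (30 mm across flats, 48 long, 0.15 kg each) end to end in one row along it: a full tin three, with 3 mm of play; a part-full tin two, free to travel 51 mm along it. They slide from 27 to 35 degrees of tip, and stay put in a level tin.
- tin_1_pad (a point): centre of the top face of the thumb pad of tin_1's catch (20 x 22 mm, 14 mm above the tin's top, 34 mm from its centre towards the mouth). About 4 mm down, against some 2.5 N, the rocker's hook lets the flap go; the pad stops at 6 mm and springs back.
- tin_1_flap (a joint): end flap of tin_1, hinged along the floor edge of its mouth, 77 mm from the centre: about 0 shut and hooked, 1.5 rad fully open, when it reaches 48 mm forward in line with the tin's floor, as a chute. Sprung: once unhooked it falls open by itself.
- tin_2_mid (a point): centre (25 mm up) of one of two identical plain grey metal drop-front tins, 150 long x 60 wide x 50 mm high, walls 3 mm, opaque. One lies on the black mat, the other alone farther back; which name is on the mat varies. x points along the tin to its mouth (the flap end), z up. The tin alone weighs 0.22 to 0.47 kg (varies). A 60 N grip across the 60 mm width holds it.
- tin_2: tin_2 as a  origin at its underside's centre, axes as tin_2_mid. It holds steel hexagon coupling nuts (30 mm across flats, 48 long, 0.15 kg each) end to end in one row along it: a full tin three, with 3 mm of play; a part-full tin two, free to travel 51 mm along it. They slide from 27 to 35 degrees of tip, and stay put in a level tin.
- tin_2_pad (a point): centre of the top face of the thumb pad of tin_2's catch (20 x 22 mm, 14 mm above the tin's top, 34 mm from its centre towards the mouth). About 4 mm down, against some 2.5 N, the rocker's hook lets the flap go; the pad stops at 6 mm and springs back.
- tin_2_flap (a joint): end flap of tin_2, hinged along the floor edge of its mouth, 77 mm from the centre: about 0 shut and hooked, 1.5 rad fully open, when it reaches 48 mm forward in line with the tin's floor, as a chute. Sprung: once unhooked it falls open by itself.
- case_in (a point): middle of the inside floor (8 mm above the bench) of the open wooden box of pale beech: fixed, 180 (x) x 160 mm (y) outside, walls 8 mm thick, rim 65 mm above the bench. Box and tray stand left and right of the mat; which is on which side varies.
- case: the beech box as a body; origin under its middle, on the bench.
- tray_in (a point): middle of the inside floor (3 mm above the bench) of the open grey sheet-steel tray: fixed, 180 (x) x 160 mm (y) outside, walls 3 mm thick, rim 55 mm above the bench, on the other side of the mat from the box.
- tray: the steel tray as a body; origin under its middle, on the bench.
- mat: thin black mat, 220 (its x) x 130 mm, flat on the bench; origin at its middle. It carries nothing but the tin to be opened, and lies straight ahead of the robot.
- tape_mid (a point): centre of a loose roll of masking tape, 96 mm across, 25 mm high; a bystander.
- sanding_mid (a point): centre of a loose cork sanding block, 65 x 112 x 36 mm; a bystander.
- offcut_mid (a point): centre of a loose dark wood offcut, 45 x 90 x 30 mm, lying between the robot and the mat; a bystander.

How it is judged:
On the way, in this order (a step that is already met when the one before it is completed fails the run):
1. a shut tin, lifted by its middle (grasp within 30 mm of its centre), is tipped more than 0.45 rad mouth end up, turning slower than 1.5 rad/s, for 0.2 s (((height (world z) of tin_1_mid above 0.06 m and angle between tin_1_mid's own x axis and vertical below 1.12 rad and (x of the grasp point in the frame of tin_1_mid between -0.03 and 0.03 m and contact force between the fingers and tin_1 above 1 N) and angular speed of tin_1 below 1.5 rad/s and value of joint tin_1_flap below 0.12 rad) or (height (world z) of tin_2_mid above 0.06 m and angle between tin_2_mid's own x axis and vertical below 1.12 rad and (x of the grasp point in the frame of tin_2_mid between -0.03 and 0.03 m and contact force between the fingers and tin_2 above 1 N) and angular speed of tin_2 below 1.5 rad/s and value of joint tin_2_flap below 0.12 rad))), for 0.2 s.
2. then it is tipped more than 0.45 rad mouth end down in the same way (((height (world z) of tin_1_mid above 0.06 m and angle between tin_1_mid's own x axis and vertical above 2.02 rad and (x of the grasp point in the frame of tin_1_mid between -0.03 and 0.03 m and contact force between the fingers and tin_1 above 1 N) and angular speed of tin_1 below 1.5 rad/s and value of joint tin_1_flap below 0.12 rad) or (height (world z) of tin_2_mid above 0.06 m and angle between tin_2_mid's own x axis and vertical above 2.02 rad and (x of the grasp point in the frame of tin_2_mid between -0.03 and 0.03 m and contact force between the fingers and tin_2 above 1 N) and angular speed of tin_2 below 1.5 rad/s and value of joint tin_2_flap below 0.12 rad))), for 0.2 s.
3. both tins stand flat, shut and let go (angle between each of tin_1_mid, tin_2_mid's own z axis and vertical below 0.08 rad and height (world z) of each of tin_1_mid, tin_2_mid below 0.034 m and contact force between the fingers and tin_1 below 0.5 N and contact force between the fingers and tin_2 below 0.5 N and value of joint each of tin_1_flap, tin_2_flap below 0.12 rad), for 0.2 s.
4. a flap has sprung open while its tin stands flat (((value of joint tin_1_flap above 0.7 rad and angle between tin_1_mid's own z axis and vertical below 0.08 rad and height (world z) of tin_1_mid below 0.034 m) or (value of joint tin_2_flap above 0.7 rad and angle between tin_2_mid's own z axis and vertical below 0.08 rad and height (world z) of tin_2_mid below 0.034 m))), for 0.1 s.
5. the open tin, held by its closed half (grasp more than 25 mm behind its centre), is tipped more than 0.45 rad mouth down (((value of joint tin_1_flap above 0.7 rad and (x of the grasp point in the frame of tin_1_mid below -0.025 m and contact force between the fingers and tin_1 above 1 N) and angle between tin_1_mid's own x axis and vertical above 2.02 rad) or (value of joint tin_2_flap above 0.7 rad and (x of the grasp point in the frame of tin_2_mid below -0.025 m and contact force between the fingers and tin_2 above 1 N) and angle between tin_2_mid's own x axis and vertical above 2.02 rad))), for 0.1 s.
At the end, for the whole second after the job is handed in: All 3 nuts of a full tin lie in the beech box (over 4.2 N on it), tray empty; or both of a part-full tin in the steel tray (2.4 to 4.3 N), box empty. The poured tin is empty (under 4.9 N on it), flat within 0.08 rad, released, still, flap open over 0.7 rad; the other tin flat and shut (((contact force between case and anything else above 4.2 N and contact force between tray and anything else below 0.3 N) or (contact force between tray and anything else between 2.4 and 4.3 N and contact force between case and anything else below 0.3 N)) and ((value of joint tin_1_flap above 0.7 rad and contact force between tin_1 and anything else below 4.9 N and value of joint tin_2_flap below 0.12 rad) or (value of joint tin_2_flap above 0.7 rad and contact force between tin_2 and anything else below 4.9 N and value of joint tin_1_flap below 0.12 rad)) and angle between each of tin_1_mid, tin_2_mid's own z axis and vertical below 0.08 rad and height (world z) of each of tin_1_mid, tin_2_mid below 0.034 m and contact force between the fingers and tin_1 below 0.5 N and contact force between the fingers and tin_2 below 0.5 N and linear speed of each of tin_1, tin_2 below 0.05 m/s); the robot touches nothing.
It fails at once if the second tin, at the back (x beyond 0.65), moved more than 30 mm or its flap opened ((world x of tin_1_mid above 0.65 m and (distance of tin_1_mid from where it was at the start of the episode above 0.03 m or value of joint tin_1_flap above 0.3 rad)) or (world x of tin_2_mid above 0.65 m and (distance of tin_2_mid from where it was at the start of the episode above 0.03 m or value of joint tin_2_flap above 0.3 rad))).
It fails at once if tape, sanding block or offcut moved more than 30 mm (distance of any of tape_mid, sanding_mid, offcut_mid from where it was at the start of the episode above 0.03 m).
It fails at once if both flaps open (value of joint each of tin_1_flap, tin_2_flap above 0.7 rad).
It also fails if it takes over 72 s, if anything falls off the work surface, if the arm or the gripper's body presses on something with over 40 N, if the wrist force passes 120 N, or if a joint passes its speed limit or range.

ROBOT

A 6-joint arm with a two-finger parallel gripper is mounted at the origin on the work surface; the furniture and walls round the work are solid. World frame = base frame: x ahead of the robot, y to its left, z up, the work surface at z = 0. Lengths are in m, angles in rad, forces in N, time in s.
With the tool pointing down it reaches from about 0.4 to 0.825 m from the base axis. Payload 7 kg.
Tool frame: the origin (TCP) lies at the very end of the fingers, on their centre line; the grasp point (between the pads) lies 19 mm behind it (arm.grip_point_offset is the distance from the TCP to the grasp point, in m); z points along the fingers, y is the line along which they close (so a half turn about z gives the same grasp; the last joint's range is limited). The gripper opens to 88 mm and grips with 3 to 60 N. Pads are 19 mm wide; open, the fingers measure 130 mm over their backs; the gripper's body (78 mm by 193 mm) begins 47 mm behind the grasp point.
Start: joints at [-0.921, 0.359, 0.012, 0, -1.224, -0.288], TCP at [0.239, -0.631, 0.227] pointing down, gripper open.
Joint ranges: [-3.07, 3.07], [-1.43, 2.12], [-1.02, 1.25], [-3.03, 1.67], [-3.05, -0], [-3.03, 3.03]. Speed limits (rad/s): [2.39, 2.39, 3.01, 3.14, 3.14, 3.14].

INTERFACE

Orientations are given as [roll, pitch, yaw] about the fixed x, y, z axes, in that order (R = Rz(yaw) Ry(pitch) Rx(roll)).
In Python, from station import arm, cams gives the robot as it stands.
- The arm moves only by the shell command python3 -m handwheel 'ROWS' [FORCE]. ROWS is JSON, a list that holds one entry, the list of rows, each a list of 7 numbers: the shift along the tool's x, y, z normalised to -1 to 1, where 1 is 0.08 m, then the turn, a rotation vector about the tool's x, y, z normalised to -1 to 1, where 1 is 0.5 rad, then the closure in counts, from 0 (fully open) to 255 (shut). In form: [[[x, y, z, wx, wy, wz, hand], ...]]. A call has 1 to 5 rows; each row is the pose to reach, as a shift and turn from the pose commanded when the call began, along the tool's axes at that moment; what a row does not reach only later rows make up. A row lasts 1/8 s, in which the tool goes at most 62.5 mm and 10.7 degrees, less where a joint would pass 70% of its speed; a pose out of reach is approached as far as the arm can. A call with a number of a shift or a turn outside -1 to 1 is refused whole. A call with a gripper value outside its range is refused whole. The fingers move at their own pace and stop on an object; FORCE is the grip in N (left out, the last holds). Time passes only in rows, so rows that repeat a pose let the fingers close. It gives the time, the measured TCP pose, the force, the opening and the grip force at its end, in the units of the state.
- arm.get_state(): the state, without advancing time (a new reading comes with each control period).
- cams.grab_frame(name): name is "scene" or "top"; returns the picture (480x640x3 uint8, blue, green, red); there is no depth.
- cams.camera_info(name): a dict with "camera_matrix" (3x3 intrinsics, pixels), "dist_coeffs" ([k1, k2, p1, p2, k3] as OpenCV has them; the pictures are not rectified), "R" (3x3) and "t" (3): a world point X has camera coordinates R X + t. Camera axes: x right, y down, z forward; pixel columns grow to the right and rows downward; lengths in m; the calibration is good to about 2 mm. A picture is of the moment at which its call begins. camera_info takes no time and is no camera call.
- arm.job_done(): hands the job in; it is judged then, once.
The state is a dict: "t": time; "q": joint angles; "qd": joint speeds; "joint_efforts": joint torques, N m; "eef_pos": TCP position; "ee_rot": TCP orientation; "force": force on the tool from outside, world axes, zero at the start; "moment": the same for the moment, N m; "width": finger opening in m; "gripper_force": force on a finger pad.
Only numpy, scipy, OpenCV 4.12 (cv2) and the standard library are available. Lean on these libraries where they do the work, as an engineer would, in place of code of your own. Each camera call takes 0.05 s, during which the arm holds its last target. There are 200 camera calls.

## Working session

There is one attempt and no reset: what is moved stays moved. The work goes in short steps, Python scripts to look and compute and a shell command to move; the robot and the scene stay as the last step left them, time stands still between calls to the robot, and variables do not carry over. Pictures are saved under pics/ and viewed, at most 10 in all, crops included, and the job is handed in when it is done.

```bash
ls; mkdir -p pics
python3 - <<'E'
from station import arm, cams
import cv2
s=arm.get_state(); print({k:(v if not hasattr(v,'tolist') else v.tolist()) for k,v in s.items()}, arm.grip_point_offset)
for n in("scene","top"):
    cv2.imwrite(f"pics/{n}0.png",cams.grab_frame(n)); i=cams.camera_info(n); print(n,i)
E
```

```text
pics
{'t': 0.0, 'q': [-0.9208776317990639, 0.3593654966634979, 0.011084612988206342, -0.0003621288543369735, -1.2241255309833132, -0.28810753185800486], 'qd': [0.00033891051808388373, 0.0006025373326433098, 1.5139791510150498e-05, 0.0006253017403407372, 0.00015135381034798122, -0.0020125969556096628], 'joint_efforts': [-0.0005423036782303825, -58.272435665130615, 29.305919408798218, 6.997017860412598, 0.007062474178383127, -0.00015342682218033588], 'eef_pos': [0.23873902379276404, -0.6308470863235965, 0.22564558507922838], 'ee_rot': [3.1399521910998587, -0.00013113602825809423, -2.7799046970731265], 'force': [-0.08862397902293032, 0.09127933214987417, -0.1219806969516542], 'moment': [-0.03508984888983565, -0.009373088480996817, -0.018659509843084544], 'gripper_force': 0.0, 'width': 0.08767948403117311} 0.0188
scene {'camera_matrix': array([[475.01466569,   0.        , 320.32319601],
       [  0.        , 475.01466569, 245.05510569],
       [  0.        ,   0.        ,   1.        ]]), 'dist_coeffs': array([-0.06168542,  0.        ,  0.        ,  0.        ,  0.        ]), 'R': array([[-0.84549991, -0.5338818 , -0.01000607],
       [-0.31739204,  0.51754136, -0.79461515],
       [ 0.42940913, -0.66867119, -0.607031  ]]), 't': array([0.48189477, 0.23383298, 0.6916178 ])}
top {'camera_matrix': array([[563.06414693,   0.        , 323.5728847 ],
       [  0.        , 563.06414693, 241.75701696],
       [  0.        ,   0.        ,   1.        ]]), 'dist_coeffs': array([0.05095322, 0.        , 0.        , 0.        , 0.        ]), 'R': array([[-0.01371847, -0.99987535, -0.00781544],
       [-0.99135411,  0.0146208 , -0.13039652],
       [ 0.13049454,  0.00595903, -0.99143112]]), 't': array([0.02961082, 0.57588091, 1.39348109])}
```

View pics/scene0.png

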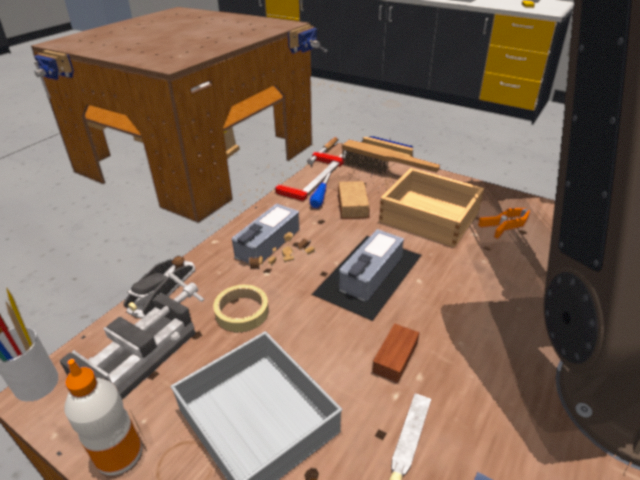

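View pics/top0.png

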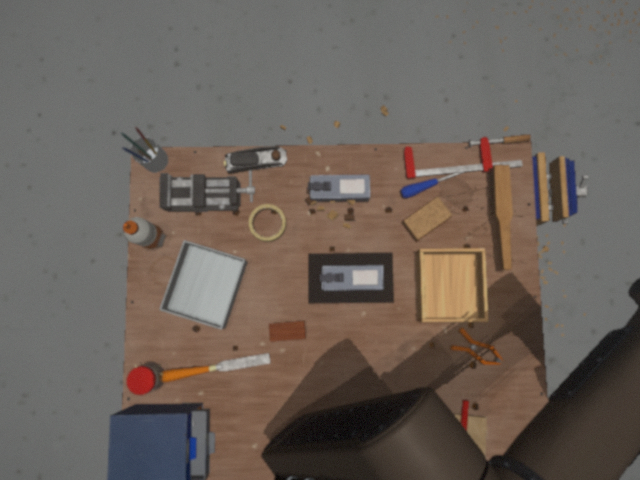

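The top view shows the mat tin at about (352,278) with its dark catch to the left, at about (333,278). The tray is at (204,285), the box at (453,286), the back tin at (340,187) and the offcut at (287,330). I'll crop in to get exact corners.

```bash
python3 - <<'E'
import cv2,numpy as np
a=cv2.imread("pics/top0.png"); b=cv2.imread("pics/scene0.png")
A=cv2.resize(a[245:310,300:400],None,fx=8,fy=8,interpolation=cv2.INTER_CUBIC)[:520]
B=cv2.resize(b[220:310,320:420],None,fx=6,fy=6,interpolation=cv2.INTER_CUBIC)
cv2.imwrite("pics/ct.png",A);cv2.imwrite("pics/cs.png",B)
E
cat > h.py <<'E'
from station import arm,cams
import cv2,numpy as np
from scipy.spatial.transform import Rotation as Ro
def back(n,px,z):
    i=cams.camera_info(n); p=cv2.undistortPoints(np.array(px,float).reshape(-1,1,2),i["camera_matrix"],i["dist_coeffs"]).reshape(-1,2)
    d=np.c_[p,np.ones(len(p))]@i["R"]; c=-i["R"].T@i["t"]
    return c+d*((np.broadcast_to(z,len(p))-c[2])/d[:,2])[:,None]
def proj(n,X):
    i=cams.camera_info(n); return cv2.projectPoints(np.array(X,float).reshape(-1,3),cv2.Rodrigues(i["R"])[0],i["t"],i["camera_matrix"],i["dist_coeffs"])[0].reshape(-1,2)
def rows(pos,Rt):
    "shift/turn units from current measured pose to the target pose"
    s=arm.get_state(); R=Ro.from_euler('xyz',s["ee_rot"])
    return np.round(np.r_[R.inv().apply(np.array(pos)-s["eef_pos"])/.08,(R.inv()*Rt).as_rotvec()/.5],3)
E
```

```text
(no output)
```

View pics/ct.png

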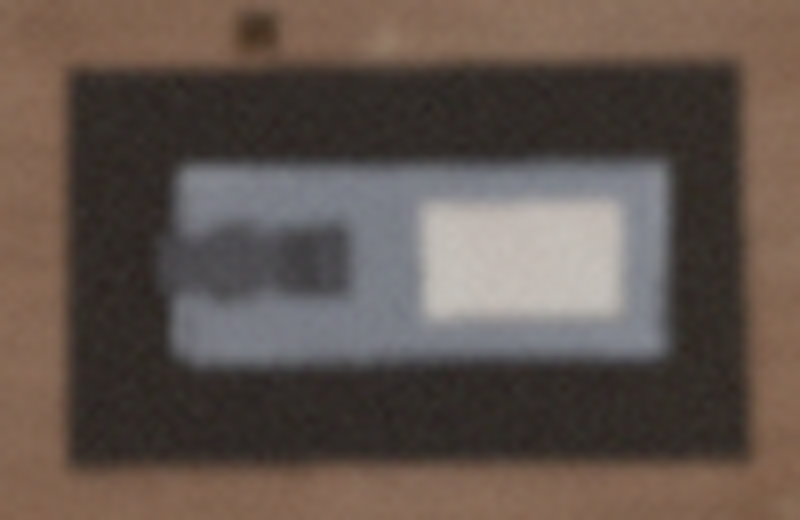

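View pics/cs.png

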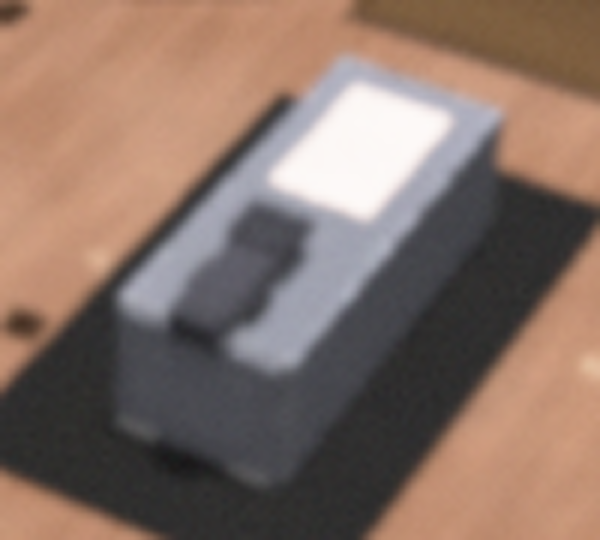

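In the crops the mouth end is to the left (+y), the catch pad's dark square is at crop (320,260), and the lid corners are at (176,163), (668,160), (665,355) and (173,362).

Run:
```python
from h import *
f=lambda P,s,o:(np.array(P,float)+.5)/s-.5+o
T=f([(176,163),(668,160),(665,355),(173,362)],8,[300,245])
X=back("top",T,.05); print(X.round(4), X.mean(0)); 
d=[np.linalg.norm(X[i]-X[(i+1)%4]) for i in range(4)]; print(d)
ax=(X[0]+X[3]-X[1]-X[2]);print("yaw",np.degrees(np.arctan2(ax[1],ax[0])))
S=f([(343,57),(500,115),(280,372),(118,297)],6,[320,220])
X=back("scene",S,.05); print(X.round(4), X.mean(0))
ax=(X[3]+X[2]-X[1]-X[0]);print("yaw",np.degrees(np.arctan2(ax[1],ax[0])))
print("pad",back("top",f([(320,260)],8,[300,245]),.064))
print("mat",back("top",f([(70,68),(738,65),(748,460),(70,463)],8,[300,245]),.001).mean(0))
print("tray rim",back("top",[(183,243),(245,257),(222,328),(162,311)],.055).round(3))
print("box rim",back("top",[(419,249),(486,249),(488,321),(420,321)],.065).round(3))
print("offcut",back("top",[(269,323),(304,320),(305,338),(270,341)],.03).round(3))
print("tape",back("top",[(267,223)],.025).round(3), "tin2",back("top",[(340,187)],.05).round(3),"vise/sand",back("top",[(190,192),(427,219),(503,217)],.03).round(3))
```

```text
[[ 0.5161  0.0272  0.05  ]
 [ 0.5149 -0.1268  0.05  ]
 [ 0.4541 -0.1241  0.05  ]
 [ 0.454   0.0289  0.05  ]] [ 0.48476159 -0.04869378  0.05      ]
[np.float64(0.15395647817877384), np.float64(0.06086398912582152), np.float64(0.1530648207769732), np.float64(0.06215947454756053)]
yaw 89.78287154985779
[[ 0.512  -0.1238  0.05  ]
 [ 0.4529 -0.1213  0.05  ]
 [ 0.4553  0.0288  0.05  ]
 [ 0.5132  0.0243  0.05  ]] [ 0.48336511 -0.04800943  0.05      ]
yaw 89.29863449203452
pad [[ 0.48414156 -0.01708436  0.064     ]]
mat [ 0.48715982 -0.04623124  0.001     ]
tray rim [[0.576 0.374 0.055]
 [0.538 0.218 0.055]
 [0.364 0.274 0.055]
 [0.408 0.422 0.055]]
box rim [[ 0.551 -0.215  0.065]
 [ 0.549 -0.38   0.065]
 [ 0.373 -0.376  0.065]
 [ 0.374 -0.211  0.065]]
offcut [[0.374 0.161 0.03 ]
 [0.38  0.073 0.03 ]
 [0.336 0.071 0.03 ]
 [0.33  0.159 0.03 ]]
tape [[0.629 0.167 0.025]] tin2 [[ 0.715 -0.022  0.05 ]] vise/sand [[ 0.712  0.365  0.03 ]
 [ 0.632 -0.244  0.03 ]
 [ 0.634 -0.437  0.03 ]]
```

```bash
cat >> h.py <<'E'
def plan(pos,rpy,hand=0):
    "split the way to a pose into calls, print each call's final row"
    s=arm.get_state(); R=Ro.from_euler('xyz',s["ee_rot"]); p=np.array(s["eef_pos"]); Rt=Ro.from_euler('xyz',rpy); pos=np.array(pos)
    for k in range(12):
        d=R.inv().apply(pos-p)/.08; w=(R.inv()*Rt).as_rotvec()/.5
        if max(abs(d).max(),abs(w).max())<.004: break
        d/=max(1,abs(d).max()); w/=max(1,abs(w).max())
        print(np.r_[d,w].round(3).tolist(),hand)
        p=p+R.apply(d.round(3)*.08); R=R*Ro.from_rotvec(w.round(3)*.5)
    print(p.round(4),R.as_euler('xyz').round(3))
def st():
    s=arm.get_state(); print({k:np.round(s[k],4).tolist() for k in("t","eef_pos","ee_rot","force","moment","width","gripper_force","q")})
E
python3 -c "
from h import *
plan([.484,-.056,.16],[np.pi,0,-np.pi/2-.008])"
```

```text
[-0.96, 1.0, 0.147, 0.001, 0.001, -1.0] 0
[-1.0, 0.316, 0.111, 0.001, 0.0, -1.0] 0
[-1.0, -0.197, 0.107, 0.001, 0.001, -0.402] 0
[-1.0, -0.417, 0.114, -0.0, -0.0, -0.0] 0
[-1.0, -0.417, 0.114, -0.0, -0.0, -0.0] 0
[-1.0, -0.417, 0.114, -0.0, -0.0, -0.0] 0
[-1.0, -0.417, 0.113, -0.0, -0.0, -0.0] 0
[-0.023, -0.01, 0.003, -0.0, -0.0, -0.0] 0
[ 0.484 -0.056  0.16 ] [-3.141 -0.    -1.579]
```

```bash
H="python3 -m handwheel"
$H '[[[-0.96,1,0.147,0,0,-1,0],[-0.96,1,0.147,0,0,-1,0],[-0.96,1,0.147,0,0,-1,0]]]' >/dev/null
$H '[[[-1,0.316,0.11,0,0,-1,0],[-1,0.316,0.11,0,0,-1,0],[-1,0.316,0.11,0,0,-1,0]]]' >/dev/null
$H '[[[-1,-0.2,0.107,0,0,-0.4,0],[-1,-0.2,0.107,0,0,-0.4,0]]]'
$H '[[[-1,-0.417,0.114,0,0,0,0],[-1,-0.417,0.114,0,0,0,0]]]' >/dev/null
$H '[[[-1,-0.417,0.114,0,0,0,0],[-1,-0.417,0.114,0,0,0,0]]]' >/dev/null
$H '[[[-1,-0.417,0.114,0,0,0,0],[-1,-0.417,0.114,0,0,0,0]]]' >/dev/null
$H '[[[-1,-0.417,0.114,0,0,0,0],[-1,-0.417,0.114,0,0,0,0],[-1,-0.417,0.114,0,0,0,0]]]'
python3 -c "
from h import *
st();plan([.484,-.056,.011],[np.pi,0,-np.pi/2-.008])"
```

```text
t: 1.1
eef_pos: [0.3476, -0.3751, 0.1969]
ee_rot: [3.141, 0.001, -1.576]
force: [-0.5, -0.0, -0.5]
width: 0.0873
gripper_force: 0.0
t: 2.22
eef_pos: [0.4841, -0.057, 0.1604]
ee_rot: [3.141, -0.0, -1.577]
force: [-0.9, -0.7, 0.1]
width: 0.0876
gripper_force: 0.0
{'t': 2.225, 'eef_pos': [0.4841, -0.057, 0.1604], 'ee_rot': [3.1406, -0.0002, -1.5773], 'force': [-0.9011, -0.6734, 0.1048], 'moment': [-0.0591, 0.0833, -0.0216], 'width': 0.0876, 'gripper_force': 0.0, 'q': [0.2871, 0.1061, -0.4854, -0.0001, -0.9803, -0.2935]}
[-0.007, -0.0, 1.0, 0.002, -0.0, 0.003] 0
[-0.006, 0.0, 0.868, 0.0, -0.0, 0.0] 0
[ 0.484 -0.056  0.011] [ 3.142 -0.    -1.579]
```

```bash
H="python3 -m handwheel"
$H '[[[0,0,0.5,0,0,0,0],[0,0,1,0,0,0,0]]]' >/dev/null
$H '[[[0,0,0.4,0,0,0,0],[0,0,0.7,0,0,0,0],[0,0,0.87,0,0,0,0],[0,0,0.87,0,0,0,0]]]'
$H '[[[0,0,0,0,0,0,255],[0,0,0,0,0,0,255],[0,0,0,0,0,0,255],[0,0,0,0,0,0,255],[0,0,0,0,0,0,255]]]' 60
$H '[[[0,0,-0.2,0,0,0,255],[0,0,-0.5,0,0,0,255],[0,0,-1,0,0,0,255]]]'
$H '[[[0,0,-0.5,0,0,0,255],[0,0,-0.9,0,0,0,255],[0,0,-0.9,0,0,0,255],[0,0,-0.9,0,0,0,255]]]'
python3 -c "
from h import *
st()"
```

```text
t: 2.98
eef_pos: [0.4832, -0.059, 0.0108]
ee_rot: [3.14, -0.001, -1.58]
force: [-1.2, 0.8, -0.5]
width: 0.0874
gripper_force: 0.0
t: 3.6
eef_pos: [0.4833, -0.0584, 0.0118]
ee_rot: [3.141, -0.0, -1.58]
force: [-4.1, 1.4, 8.3]
width: 0.0597
gripper_force: 60.0
t: 3.98
eef_pos: [0.4817, -0.0586, 0.0903]
ee_rot: [3.137, -0.001, -1.58]
force: [1.0, -0.4, -7.7]
width: 0.0594
gripper_force: 60.0
t: 4.47
eef_pos: [0.4824, -0.0584, 0.1616]
ee_rot: [3.139, 0.0, -1.58]
force: [-0.8, -0.6, -7.8]
width: 0.0593
gripper_force: 60.0
{'t': 4.475, 'eef_pos': [0.4824, -0.0584, 0.1616], 'ee_rot': [3.1389, 0.0002, -1.5804], 'force': [-0.804, -0.6066, -7.8197], 'moment': [-0.0712, 0.1374, -0.008], 'width': 0.0593, 'gripper_force': 59.9727, 'q': [0.2845, 0.1034, -0.4851, -0.0012, -0.9849, -0.2934]}
```

```bash
H="python3 -m handwheel"
$H '[[[0,0,0,0,-0.2,0,255],[0,0,0,0,-0.4,0,255],[0,0,0,0,-0.6,0,255],[0,0,0,0,-0.8,0,255],[0,0,0,0,-1,0,255]]]'
$H '[[[0,0,0,0,-0.2,0,255],[0,0,0,0,-0.4,0,255],[0,0,0,0,-0.5,0,255],[0,0,0,0,-0.5,0,255],[0,0,0,0,-0.5,0,255]]]'
$H '[[[0,0,0,0,0,0,255],[0,0,0,0,0,0,255],[0,0,0,0,0,0,255],[0,0,0,0,0,0,255]]]'
python3 -c "
from h import *
st(); cv2.imwrite('pics/up.png',cams.grab_frame('scene')[100:400,200:600])"
cd .
```

```text
t: 5.1
eef_pos: [0.4832, -0.0585, 0.1614]
ee_rot: [3.139, 0.503, -1.582]
force: [-0.2, 0.3, -8.1]
width: 0.0592
gripper_force: 60.0
t: 5.72
eef_pos: [0.4838, -0.0582, 0.1631]
ee_rot: [3.141, 0.748, -1.58]
force: [0.5, -0.0, -6.7]
width: 0.0597
gripper_force: 60.0
t: 6.22
eef_pos: [0.4839, -0.0583, 0.1636]
ee_rot: [-3.141, 0.75, -1.579]
force: [0.2, -0.3, -7.4]
width: 0.0594
gripper_force: 60.0
{'t': 6.225, 'eef_pos': [0.4839, -0.0583, 0.1636], 'ee_rot': [-3.1411, 0.7498, -1.5792], 'force': [0.2098, -0.3066, -7.4399], 'moment': [-4.1455, 0.1515, 0.0245], 'width': 0.0594, 'gripper_force': 59.9736, 'q': [-0.3261, 0.345, -0.1329, -0.7138, -1.4222, 0.5494]}
```

View pics/up.png

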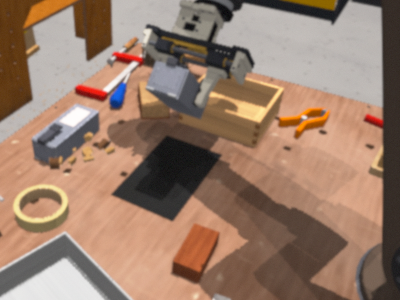

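The tin is held mouth end up and shut, at about (175,90) in the crop. I'll return it to level and read the moment there, then tip it the other way.

```bash
H="python3 -m handwheel"
M='import h;s=h.arm.get_state();print("M",s["moment"][0],s["force"][2],s["ee_rot"])'
$H '[[[0,0,0,0,0.2,0,255],[0,0,0,0,0.4,0,255],[0,0,0,0,0.6,0,255],[0,0,0,0,0.8,0,255],[0,0,0,0,1,0,255]]]' >/dev/null
$H '[[[0,0,0,0,0.2,0,255],[0,0,0,0,0.4,0,255],[0,0,0,0,0.5,0,255],[0,0,0,0,0.5,0,255],[0,0,0,0,0.5,0,255]]]' >/dev/null
$H '[[[0,0,0,0,0,0,255],[0,0,0,0,0,0,255]]]' >/dev/null; python3 -c "$M"
for i in 1 2 3; do $H '[[[0,0,0,0,0,0,255]]]' >/dev/null; python3 -c "$M"; done
$H '[[[0,0,0,0,0.2,0,255],[0,0,0,0,0.4,0,255],[0,0,0,0,0.6,0,255],[0,0,0,0,0.8,0,255],[0,0,0,0,1,0,255]]]' >/dev/null
$H '[[[0,0,0,0,0.2,0,255],[0,0,0,0,0.4,0,255],[0,0,0,0,0.5,0,255],[0,0,0,0,0.5,0,255],[0,0,0,0,0.5,0,255]]]'
$H '[[[0,0,0,0,0,0,255],[0,0,0,0,0,0,255],[0,0,0,0,0,0,255],[0,0,0,0,0,0,255]]]'; python3 -c "$M"
$H '[[[0,0,0,0,-0.2,0,255],[0,0,0,0,-0.4,0,255],[0,0,0,0,-0.6,0,255],[0,0,0,0,-0.8,0,255],[0,0,0,0,-1,0,255]]]' >/dev/null
$H '[[[0,0,0,0,-0.2,0,255],[0,0,0,0,-0.4,0,255],[0,0,0,0,-0.5,0,255],[0,0,0,0,-0.5,0,255],[0,0,0,0,-0.5,0,255]]]' >/dev/null
$H '[[[0,0,0,0,0,0,255],[0,0,0,0,0,0,255]]]' >/dev/null; python3 -c "$M"
for i in 1 2 3; do $H '[[[0,0,0,0,0,0,255]]]' >/dev/null; python3 -c "$M"; done
python3 -c "
from h import *
st()"
```

```text
M -0.055708386408177143 -6.859772039404829 [ 3.14149963e+00  4.78180800e-04 -1.58098209e+00]
M -0.08036381402279821 -6.96146940610263 [ 3.14141835e+00  2.20408675e-04 -1.58061291e+00]
M -0.09466206118064403 -6.89177100063192 [ 3.14148093e+00  1.10808585e-04 -1.58014523e+00]
M -0.05574924464929519 -6.556591974019281 [ 3.14152973e+00  5.77177812e-05 -1.57988730e+00]
t: 9.4
eef_pos: [0.484, -0.0583, 0.1634]
ee_rot: [-3.141, -0.748, -1.581]
force: [-0.1, -1.0, -6.6]
width: 0.0599
gripper_force: 60.0
t: 9.9
eef_pos: [0.4839, -0.0584, 0.1634]
ee_rot: [-3.141, -0.75, -1.58]
force: [0.3, 0.2, -6.8]
width: 0.0596
gripper_force: 60.0
M 3.9252221636549955 -6.798862811268246 [-3.14131593 -0.74968943 -1.58014544]
M -0.08035520357996916 -6.74794341176202 [ 3.14094871e+00 -5.17204278e-04 -1.57889186e+00]
M -0.0763142552771529 -6.83478006787744 [ 3.14131199e+00 -2.75208812e-04 -1.57911577e+00]
M -0.11059250122806294 -7.320934657616561 [ 3.14149301e+00 -7.63044232e-05 -1.57954108e+00]
M -0.08219257646018774 -7.024252091284208 [ 3.14151499e+00 -3.86685754e-05 -1.57971573e+00]
{'t': 11.775, 'eef_pos': [0.4838, -0.0584, 0.1633], 'ee_rot': [3.1415, -0.0, -1.5797], 'force': [-0.4336, 1.0426, -7.0243], 'moment': [-0.0822, 0.0936, -0.0265], 'width': 0.0594, 'gripper_force': 59.9726, 'q': [0.2845, 0.1023, -0.4824, 0.0, -0.9862, -0.2934]}
```

Mouth-up to mouth-down, the level moment changed by only about -0.016 Nm. Three nuts with 3 mm of play would give 0.013 and two nuts 0.15, so the tin is full and goes to the beech box. I'll set it down, let go and move over the pad.

```bash
H="python3 -m handwheel"
$H '[[[0,0,0.4,0,0,0,255],[0,0,0.8,0,0,0,255],[0,0,1,0,0,0,255]]]' >/dev/null
$H '[[[0,0,0.3,0,0,0,255],[0,0,0.6,0,0,0,255],[0,0,0.75,0,0,0,255],[0,0,0.85,0,0,0,255],[0,0,0.89,0,0,0,255]]]'
$H '[[[0,0,0,0,0,0,255],[0,0,0,0,0,0,255]]]'
$H '[[[0,0,0,0,0,0,0],[0,0,0,0,0,0,0],[0,0,0,0,0,0,0],[0,0,0,0,0,0,0]]]'
$H '[[[0,0,-0.5,0,0,0,0],[0,0,-1,0,0,0,0],[0,0,-1,0,0,0,0]]]'
$H '[[[-0.3,0,-0.2,0,0,0,255],[-0.53,0,-0.2,0,0,0,255],[-0.53,0,-0.2,0,0,0,255],[-0.53,0,-0.2,0,0,0,255],[-0.53,0,-0.2,0,0,0,255]]]' 30
python3 -c "
from h import *
st(); cv2.imwrite('pics/t1.png',cams.grab_frame('top'))
f=cams.grab_frame('scene')
cv2.imwrite('pics/s1.png',cv2.resize(f[180:330,300:480],None,fx=4,fy=4,interpolation=cv2.INTER_CUBIC))"
```

```text
t: 12.78
eef_pos: [0.4842, -0.0583, 0.0122]
ee_rot: [-3.141, -0.0, -1.58]
force: [-0.9, -0.8, -6.7]
width: 0.0596
gripper_force: 60.0
t: 13.02
eef_pos: [0.4843, -0.0583, 0.0127]
ee_rot: [-3.14, 0.0, -1.58]
force: [-0.4, 0.2, -7.4]
width: 0.0594
gripper_force: 60.0
t: 13.52
eef_pos: [0.4841, -0.0583, 0.0124]
ee_rot: [-3.141, 0.0, -1.58]
force: [-0.5, 0.2, 0.5]
width: 0.0866
gripper_force: 0.0
t: 13.9
eef_pos: [0.4861, -0.0579, 0.0952]
ee_rot: [-3.135, 0.001, -1.579]
force: [0.6, 0.1, -0.9]
width: 0.0877
gripper_force: 0.0
t: 14.52
eef_pos: [0.4839, -0.0165, 0.1077]
ee_rot: [3.141, -0.0, -1.58]
force: [-0.1, 0.2, -0.6]
width: 0.0433
gripper_force: 0.0
{'t': 14.525, 'eef_pos': [0.4839, -0.0165, 0.1077], 'ee_rot': [3.1407, -0.0003, -1.5803], 'force': [-0.1194, 0.2401, -0.5784], 'moment': [-0.0062, 0.1076, 0.0193], 'width': 0.0433, 'gripper_force': 0.0, 'q': [0.3731, 0.1625, -0.5604, -0.0, -0.8488, -0.3826]}
```

View pics/s1.png

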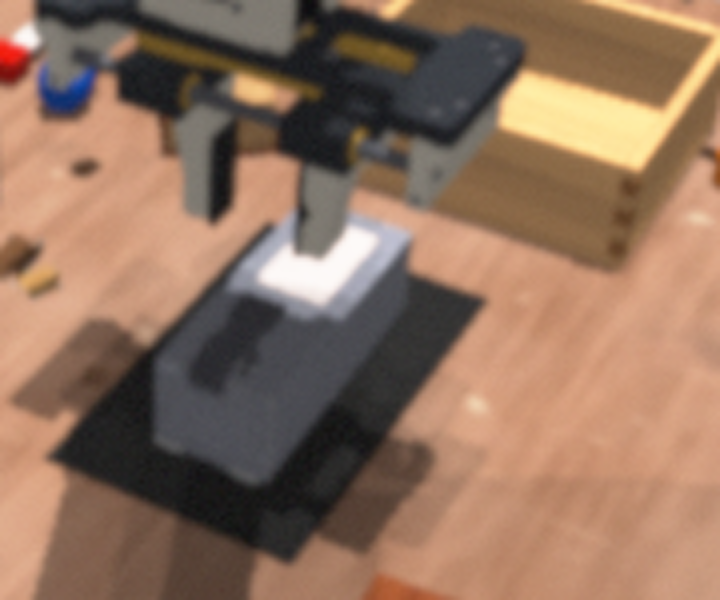

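The tin is flat and shut on the mat and let go, with the catch at about (240,340) in the crop below the fingers. Now I'll close the fingers and press the pad.

```bash
H="python3 -m handwheel"
$H '[[[0,0,0,0,0,0,255],[0,0,0,0,0,0,255],[0,0,0.2,0,0,0,255],[0,0,0.4,0,0,0,255],[0,0,0.5,0,0,0,255]]]'
$H '[[[0,0,0.03,0,0,0,255],[0,0,0.06,0,0,0,255],[0,0,0.08,0,0,0,255]]]'
$H '[[[0,0,0.02,0,0,0,255],[0,0,0.035,0,0,0,255],[0,0,0.035,0,0,0,255]]]'
python3 -c "
from h import *
st()
f=cams.grab_frame('scene')
cv2.imwrite('pics/s2.png',cv2.resize(f[180:330,300:480],None,fx=3,fy=3,interpolation=cv2.INTER_CUBIC))"
```

```text
t: 15.25
eef_pos: [0.4839, -0.0161, 0.0675]
ee_rot: [3.141, -0.0, -1.58]
force: [-0.1, 0.4, 0.6]
width: 0.0003
gripper_force: 0.0
t: 15.62
eef_pos: [0.4846, -0.0162, 0.0623]
ee_rot: [-3.141, -0.0, -1.579]
force: [-0.4, -4.2, 5.4]
width: 0.0005
gripper_force: 2.9
t: 16.0
eef_pos: [0.4847, -0.0165, 0.0597]
ee_rot: [-3.141, -0.001, -1.579]
force: [-1.0, -4.6, 5.0]
width: 0.0009
gripper_force: 2.7
{'t': 16.0, 'eef_pos': [0.4847, -0.0165, 0.0597], 'ee_rot': [-3.1406, -0.0006, -1.5794], 'force': [-0.9964, -4.611, 5.0384], 'moment': [-1.5129, 0.2009, 0.0086], 'width': 0.0009, 'gripper_force': 2.732, 'q': [0.3734, 0.2303, -0.6152, 0.0013, -0.7246, -0.383]}
```

View pics/s2.png

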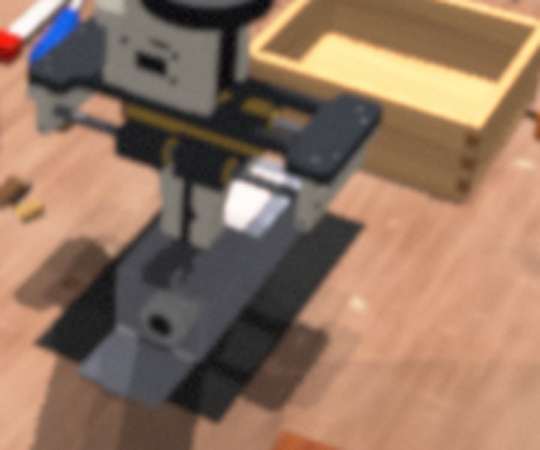

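The flap is open and lies as a chute at about (135,365) in the crop. Now I'll regrasp about 37 mm behind the centre.

```bash
H="python3 -m handwheel"
$H '[[[0,0,-0.3,0,0,0,255],[0,0,-0.6,0,0,0,255]]]' >/dev/null
$H '[[[0.4,0,0,0,0,0,0],[0.88,0,0,0,0,0,0],[0.88,0,0,0,0,0,0],[0.88,0,0,0,0,0,0],[0.88,0,0,0,0,0,0]]]'
$H '[[[0,0,0.4,0,0,0,0],[0,0,0.8,0,0,0,0],[0,0,1,0,0,0,0],[0,0,1,0,0,0,0]]]'
python3 -c "
from h import *
st();plan([.4845,-.087,.0115],[np.pi,0,-np.pi/2-.008])"
```

```text
t: 16.92
eef_pos: [0.4837, -0.0858, 0.107]
ee_rot: [-3.141, 0.0, -1.579]
force: [1.3, 0.1, -0.2]
width: 0.0445
gripper_force: 0.0
t: 17.42
eef_pos: [0.4828, -0.0859, 0.0259]
ee_rot: [3.139, -0.001, -1.579]
force: [-0.4, 0.2, 0.7]
width: 0.0842
gripper_force: 0.0
{'t': 17.425, 'eef_pos': [0.4828, -0.0859, 0.0259], 'ee_rot': [3.1389, -0.0006, -1.5787], 'force': [-0.3632, 0.2002, 0.7361], 'moment': [-0.0012, 0.1433, -0.0203], 'width': 0.0842, 'gripper_force': 0.0, 'q': [0.2257, 0.2935, -0.6332, -0.0001, -0.6469, -0.2335]}
[0.013, -0.021, 0.18, 0.005, -0.001, 0.0] 0
[ 0.4845 -0.087   0.0115] [ 3.141 -0.    -1.579]
```

```bash
H="python3 -m handwheel"
$H '[[[0,0,0.18,0,0,0,0],[0,0,0.18,0,0,0,0]]]' 
$H '[[[0,0,0,0,0,0,255],[0,0,0,0,0,0,255],[0,0,0,0,0,0,255],[0,0,0,0,0,0,255],[0,0,0,0,0,0,255]]]' 60
$H '[[[0,0,-0.2,0,0,0,255],[0,0,-0.4,0,0,0,255],[0,0,-0.6,0,0,0,255],[0,0,-0.8,0,0,0,255],[0,0,-1,0,0,0,255]]]'
$H '[[[0,0,-0.2,0,0,0,255],[0,0,-0.4,0,0,0,255],[0,0,-0.6,0,0,0,255],[0,0,-0.8,0,0,0,255],[0,0,-1,0,0,0,255]]]'
python3 -c "
from h import *
st()
f=cams.grab_frame('scene')
cv2.imwrite('pics/s3.png',cv2.resize(f[100:330,300:500],None,fx=2.5,fy=2.5,interpolation=cv2.INTER_CUBIC))"
```

```text
t: 17.68
eef_pos: [0.4832, -0.0863, 0.012]
ee_rot: [3.141, -0.0, -1.58]
force: [0.4, 0.3, -0.4]
width: 0.0873
gripper_force: 0.0
t: 18.3
eef_pos: [0.4839, -0.0864, 0.0129]
ee_rot: [-3.141, -0.0, -1.58]
force: [-0.7, 0.7, 4.3]
width: 0.0601
gripper_force: 60.0
t: 18.92
eef_pos: [0.4821, -0.0865, 0.0919]
ee_rot: [3.139, -0.0, -1.58]
force: [0.2, 0.2, -6.8]
width: 0.0601
gripper_force: 60.0
t: 19.55
eef_pos: [0.4821, -0.0864, 0.1716]
ee_rot: [3.138, 0.0, -1.58]
force: [0.7, 0.2, -6.3]
width: 0.0598
gripper_force: 60.0
{'t': 19.55, 'eef_pos': [0.4821, -0.0864, 0.1716], 'ee_rot': [3.1384, 0.0002, -1.5805], 'force': [0.6639, 0.1686, -6.2653], 'moment': [-0.2913, -0.0061, -0.0553], 'width': 0.0598, 'gripper_force': 59.9874, 'q': [0.2243, 0.1, -0.4632, -0.0012, -1.0107, -0.2334]}
```

View pics/s3.png

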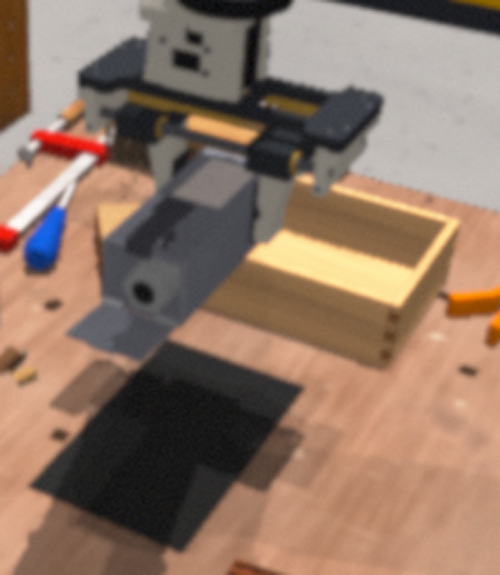

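The tin hangs level in the grip, with the first nut visible in the mouth at (143,290). I'll carry it gently to the far side of the box.

```bash
H="python3 -m handwheel"
$H '[[[0.1,0,0,0,0,0,255],[0.3,0.01,-0.01,0,0,0,255],[0.5,0.03,-0.03,0,0,0,255],[0.7,0.04,-0.04,0,0,0,255],[0.9,0.05,-0.05,0,0,0,255]]]' >/dev/null
$H '[[[0.2,0.01,-0.01,0,0,0,255],[0.4,0.02,-0.02,0,0,0,255],[0.6,0.03,-0.03,0,0,0,255],[0.8,0.04,-0.04,0,0,0,255],[1,0.05,-0.05,0,0,0,255]]]' >/dev/null
$H '[[[0.2,0.01,-0.01,0,0,0,255],[0.4,0.02,-0.02,0,0,0,255],[0.6,0.03,-0.03,0,0,0,255],[0.8,0.04,-0.04,0,0,0,255],[1,0.05,-0.05,0,0,0,255]]]' >/dev/null
$H '[[[0.2,0.01,-0.01,0,0,0,255],[0.4,0.02,-0.02,0,0,0,255],[0.6,0.03,-0.03,0,0,0,255],[0.8,0.04,-0.04,0,0,0,255],[1,0.05,-0.05,0,0,0,255]]]' >/dev/null
$H '[[[0.2,0.01,-0.01,0,0,0,255],[0.4,0.02,-0.02,0,0,0,255],[0.6,0.03,-0.03,0,0,0,255],[0.7,0.04,-0.04,0,0,0,255],[0.75,0.05,-0.05,0,0,0,255]]]'
cat >> h.py <<'E'
def tip(ths,tipyz,x,g=(-.037,.0285),off=.0188,hand=255):
    "rows that tip the tin (mouth +y) to ths [deg], flap tip at tipyz; shifts from the commanded pose taken as the measured one"
    s=arm.get_state(); R=Ro.from_euler('xyz',s["ee_rot"]); out=[]
    for th in ths:
        W=Ro.from_euler('x',-th,degrees=True)
        tcp=np.r_[x,tipyz]-W.apply([0,.125-g[0],-g[1]])+W.apply([0,0,-off])
        Rt=W*Ro.from_euler('xyz',[np.pi,0,-np.pi/2-.008])
        out.append(np.r_[R.inv().apply(tcp-s["eef_pos"])/.08,(R.inv()*Rt).as_rotvec()/.5].round(3).tolist()); print(th,tcp.round(3),out[-1])
E
python3 -c "
from h import *
st();tip([0,5,10,15,20,24],[-.325,.10],.463)"
```

```text
t: 22.72
eef_pos: [0.4601, -0.4586, 0.1924]
ee_rot: [3.141, 0.0, -1.58]
force: [0.2, 0.1, -7.7]
width: 0.06
gripper_force: 60.0
{'t': 22.725, 'eef_pos': [0.4601, -0.4586, 0.1924], 'ee_rot': [3.1414, 0.0003, -1.5803], 'force': [0.2185, 0.0799, -7.6817], 'moment': [-0.1628, 0.0728, -0.0585], 'width': 0.06, 'gripper_force': 59.9878, 'q': [-0.4842, 0.3397, -0.0957, -0.0002, -1.1357, 0.4747]}
0 [ 0.463 -0.487  0.11 ] [0.355, -0.04, 1.034, 0.0, 0.001, -0.003]
5 [ 0.463 -0.486  0.124] [0.336, -0.04, 0.858, 0.002, 0.175, -0.003]
10 [ 0.463 -0.483  0.138] [0.303, -0.04, 0.684, 0.003, 0.35, -0.003]
15 [ 0.463 -0.479  0.151] [0.254, -0.039, 0.514, 0.005, 0.524, -0.003]
20 [ 0.463 -0.474  0.165] [0.191, -0.038, 0.348, 0.007, 0.699, -0.003]
24 [ 0.463 -0.469  0.175] [0.13, -0.038, 0.221, 0.008, 0.838, -0.003]
```

```bash
H="python3 -m handwheel"
$H '[[[0.03,-0.01,0.05,0,0.17,0,255],[0.06,-0.02,0.1,0,0.34,0,255],[0.09,-0.03,0.15,0,0.51,0,255],[0.12,-0.04,0.2,0,0.68,0,255],[0.13,-0.04,0.22,0,0.84,0,255]]]'
python3 -c "
from h import *
st();tip([32,40,46,50],[-.325,.10],.463)
f=cams.grab_frame('top');print(proj('top',[[.463,-.325,.1],[.463,-.469,.19]]))
cv2.imwrite('pics/t4.png',cv2.resize(f[200:360,380:560],None,fx=3,fy=3))"
```

```text
t: 23.35
eef_pos: [0.4637, -0.4678, 0.175]
ee_rot: [-3.141, -0.422, -1.579]
force: [-0.2, -1.3, -6.1]
width: 0.0599
gripper_force: 60.0
{'t': 23.35, 'eef_pos': [0.4637, -0.4678, 0.175], 'ee_rot': [-3.1409, -0.4221, -1.579], 'force': [-0.1829, -1.2745, -6.0976], 'moment': [1.7252, 0.2864, -0.0896], 'width': 0.0599, 'gripper_force': 59.9859, 'q': [-0.3141, 0.236, -0.5911, 0.6382, -0.7146, -0.1771]}
32 [ 0.463 -0.457  0.194] [-0.023, 0.009, -0.271, 0.007, 0.273, 0.001]
40 [ 0.463 -0.443  0.212] [-0.097, 0.011, -0.544, 0.01, 0.552, 0.002]
46 [ 0.463 -0.431  0.223] [-0.177, 0.012, -0.741, 0.011, 0.762, 0.002]
50 [ 0.463 -0.422  0.23 ] [-0.242, 0.013, -0.867, 0.012, 0.901, 0.002]
[[468.7069725  283.1507115 ]
 [544.1220502  280.07275792]]
```

View pics/t4.png

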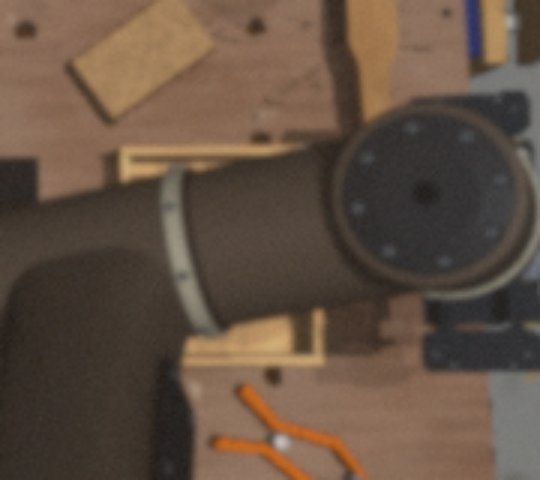

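The arm hides the tin from above; the rim is visible round the arm and the geometry agrees. Now the pour, pivoting about the chute's tip.

```bash
H="python3 -m handwheel"
$H '[[[-0.02,0.01,-0.27,0,0.27,0,255],[-0.1,0.01,-0.54,0,0.55,0,255],[-0.18,0.01,-0.74,0,0.76,0,255],[-0.24,0.01,-0.87,0,0.9,0,255],[-0.24,0.01,-0.87,0,0.9,0,255]]]'
$H '[[[0,0,0,0,0,0,255],[0,0,0,0,0,0,255],[0,0,0,0,0,0,255],[0,0,0,0,0,0,255]]]'
python3 -c "
from h import *
st();tip([55,60],[-.325,.105],.463)
f=cams.grab_frame('scene')
cv2.imwrite('pics/s5.png',cv2.resize(f[100:300,340:560],None,fx=2.5,fy=2.5,interpolation=cv2.INTER_CUBIC))"
```

```text
t: 24.02
eef_pos: [0.4638, -0.422, 0.2315]
ee_rot: [-3.141, -0.87, -1.578]
force: [0.2, -0.4, -3.6]
width: 0.06
gripper_force: 60.0
t: 24.52
eef_pos: [0.4629, -0.4229, 0.2307]
ee_rot: [-3.141, -0.87, -1.58]
force: [1.3, 0.5, -3.0]
width: 0.0597
gripper_force: 60.0
{'t': 24.525, 'eef_pos': [0.4629, -0.4229, 0.2307], 'ee_rot': [-3.1414, -0.8698, -1.5804], 'force': [1.2984, 0.5277, -3.0499], 'moment': [3.1491, 0.0967, -0.0073], 'width': 0.0597, 'gripper_force': 59.9892, 'q': [-0.1813, 0.162, -0.9092, 1.3184, -0.8908, -0.9187]}
55 [ 0.463 -0.41   0.243] [0.015, 0.0, -0.225, 0.016, 0.18, 0.004]
60 [ 0.463 -0.398  0.25 ] [-0.019, 0.002, -0.399, 0.017, 0.355, 0.005]
```

View pics/s5.png

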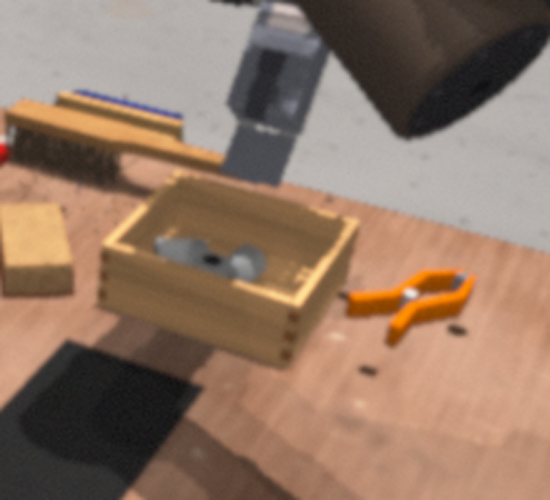

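Nuts lie in the box at about (200,255) and the tin has no visible load. I'll tip a bit further and average the weight.

```bash
H="python3 -m handwheel"
M='import h;s=h.arm.get_state();print("F",s["force"],s["t"])'
$H '[[[0,0,-0.22,0,0.18,0,255],[-0.02,0,-0.4,0,0.35,0,255],[-0.02,0,-0.4,0,0.35,0,255],[-0.02,0,-0.4,0,0.35,0,255]]]' >/dev/null
for i in 1 2 3 4; do $H '[[[0,0,0,0,0,0,255]]]' >/dev/null; python3 -c "$M"; done
python3 -c "
from h import *
st();tip([50,40,30,20,10],[-.325,.16],.463)"
```

```text
F [-0.257998    0.48119167 -2.68080876] 25.2
F [ 0.26426944 -0.11146437 -2.73477486] 25.325
F [ 0.22159179 -0.20712459 -2.19851641] 25.45
F [ 0.44918122  0.17142442 -2.75443899] 25.575
{'t': 25.575, 'eef_pos': [0.4632, -0.3973, 0.2501], 'ee_rot': [-3.1413, -1.0449, -1.5803], 'force': [0.4492, 0.1714, -2.7544], 'moment': [3.6354, 0.0594, 0.1014], 'width': 0.0597, 'gripper_force': 59.9895, 'q': [-0.0846, 0.1876, -0.9738, 1.4099, -1.0628, -1.0994]}
50 [ 0.463 -0.422  0.29 ] [0.587, -0.001, 0.011, 0.014, -0.345, 0.005]
40 [ 0.463 -0.443  0.272] [0.517, -0.003, 0.358, 0.011, -0.694, 0.004]
30 [ 0.463 -0.46   0.249] [0.388, -0.005, 0.687, 0.009, -1.043, 0.002]
20 [ 0.463 -0.474  0.225] [0.204, -0.007, 0.989, 0.006, -1.392, 0.001]
10 [ 0.463 -0.483  0.198] [-0.03, -0.008, 1.254, 0.004, -1.741, -0.001]
```

The tin weighs about 2.6 N, 4.3 N less than before, so all three nuts are out. I'll level the tin and carry it back to the mat.

```bash
H="python3 -m handwheel"
$H '[[[0.59,0,0.01,0,-0.35,0,255],[0.52,0,0.36,0,-0.69,0,255],[0.4,0,0.66,0,-1,0,255],[0.4,0,0.66,0,-1,0,255]]]'
python3 -c "
from h import *
tip([20,10,2.8],[-.3,.18],.463)"
```

```text
t: 26.08
eef_pos: [0.4622, -0.4602, 0.2513]
ee_rot: [-3.139, -0.541, -1.586]
force: [0.3, 0.8, -2.0]
width: 0.0597
gripper_force: 60.0
20 [ 0.463 -0.449  0.245] [-0.164, -0.007, -0.0, 0.006, -0.384, -0.011]
10 [ 0.463 -0.458  0.218] [-0.241, -0.008, 0.345, 0.002, -0.733, -0.011]
2.8 [ 0.463 -0.461  0.198] [-0.333, -0.008, 0.583, -0.001, -0.984, -0.012]
```

```bash
H="python3 -m handwheel"
$H '[[[-0.16,-0.01,0,0,-0.38,0,255],[-0.24,-0.01,0.35,0,-0.73,0,255],[-0.33,-0.01,0.58,0,-0.98,0,255],[-0.33,-0.01,0.58,0,-0.98,0,255]]]'
python3 -c "
from h import *
st();plan([.4835,-.087,.16],[np.pi,0,-np.pi/2-.008],255)"
```

```text
t: 26.58
eef_pos: [0.4622, -0.4621, 0.1955]
ee_rot: [3.137, -0.053, -1.584]
force: [-1.1, -0.7, -3.0]
width: 0.0599
gripper_force: 60.0
{'t': 26.575, 'eef_pos': [0.4622, -0.4621, 0.1955], 'ee_rot': [3.1369, -0.0529, -1.5837], 'force': [-1.0941, -0.6871, -3.0063], 'moment': [0.0636, 0.1354, 0.0122], 'width': 0.0599, 'gripper_force': 59.9886, 'q': [-0.4576, 0.324, -0.1357, 0.056, -1.0932, 0.4193]}
[-1.0, -0.044, 0.041, 0.01, -0.106, -0.01] 255
[-1.0, -0.049, 0.095, -0.0, 0.0, -0.0] 255
[-1.0, -0.049, 0.095, -0.0, 0.0, -0.0] 255
[-1.0, -0.048, 0.095, -0.0, 0.0, -0.0] 255
[-0.694, -0.034, 0.066, -0.0, 0.0, -0.0] 255
[ 0.4835 -0.087   0.16  ] [-3.141  0.    -1.579]
```

```bash
H="python3 -m handwheel"
$H '[[[-0.3,-0.01,0,0,-0.1,0,255],[-0.7,-0.03,0,0,-0.1,0,255],[-1,-0.04,0.04,0.01,-0.1,-0.01,255]]]' >/dev/null
$H '[[[-0.4,-0.02,0.04,0,0,0,255],[-0.8,-0.04,0.08,0,0,0,255],[-1,-0.05,0.09,0,0,0,255]]]' >/dev/null
$H '[[[-0.4,-0.02,0.04,0,0,0,255],[-0.8,-0.04,0.08,0,0,0,255],[-1,-0.05,0.09,0,0,0,255]]]' >/dev/null
$H '[[[-0.4,-0.02,0.04,0,0,0,255],[-0.8,-0.04,0.08,0,0,0,255],[-1,-0.05,0.09,0,0,0,255]]]' >/dev/null
$H '[[[-0.4,-0.02,0.04,0,0,0,255],[-0.7,-0.03,0.07,0,0,0,255],[-0.7,-0.03,0.07,0,0,0,255],[-0.7,-0.03,0.07,0,0,0,255]]]'
python3 -c "
from h import *
st();plan([.4835,-.087,.0125],[np.pi,0,-np.pi/2-.008],255)
f=cams.grab_frame('scene')
cv2.imwrite('pics/s6.png',cv2.resize(f[100:330,300:500],None,fx=2.5,fy=2.5,interpolation=cv2.INTER_CUBIC))"
```

```text
t: 28.58
eef_pos: [0.4831, -0.0854, 0.1619]
ee_rot: [-3.137, -0.006, -1.574]
force: [-0.5, -0.7, -2.6]
width: 0.0595
gripper_force: 60.0
{'t': 28.575, 'eef_pos': [0.4831, -0.0854, 0.1619], 'ee_rot': [-3.1367, -0.0057, -1.5743], 'force': [-0.4922, -0.6872, -2.6475], 'moment': [-0.0792, 0.1128, -0.0214], 'width': 0.0595, 'gripper_force': 59.9892, 'q': [0.2323, 0.1056, -0.4856, 0.008, -0.9762, -0.2402]}
[0.005, 0.002, 1.0, -0.01, -0.011, 0.009] 255
[0.009, -0.002, 0.868, 0.0, -0.0, 0.0] 255
[ 0.4835 -0.087   0.0125] [ 3.142 -0.    -1.579]
```

```bash
H="python3 -m handwheel"
$H '[[[0,0,0.3,0,0,0,255],[0,0,0.6,-0.01,-0.01,0.01,255],[0,0,0.8,-0.01,-0.01,0.01,255],[0,0,1,-0.01,-0.01,0.01,255]]]' >/dev/null
$H '[[[0,0,0.3,0,0,0,255],[0,0,0.5,0,0,0,255],[0,0,0.65,0,0,0,255],[0,0,0.75,0,0,0,255],[0,0,0.82,0,0,0,255]]]'
$H '[[[0,0,0.02,0,0,0,255],[0,0,0.04,0,0,0,255],[0,0,0.04,0,0,0,255]]]'
```

```text
t: 29.75
eef_pos: [0.4837, -0.0855, 0.0159]
ee_rot: [-3.141, -0.0, -1.58]
force: [0.2, -0.5, -1.9]
width: 0.0599
gripper_force: 60.0
t: 30.12
eef_pos: [0.4836, -0.0853, 0.0131]
ee_rot: [-3.141, 0.0, -1.58]
force: [-0.8, -0.2, -3.4]
width: 0.0595
gripper_force: 60.0
```

```bash
H="python3 -m handwheel"
$H '[[[0,0,0.01,0,0,0,255],[0,0,0.015,0,0,0,255],[0,0,0.015,0,0,0,255]]]'
$H '[[[0,0,0,0,0,0,0],[0,0,0,0,0,0,0],[0,0,0,0,0,0,0],[0,0,0,0,0,0,0],[0,0,0,0,0,0,0]]]'
$H '[[[0,0,-0.3,0,0,0,0],[0,0,-0.7,0,0,0,0],[0,0,-1,0,0,0,0]]]'
$H '[[[0,0,-0.5,0,0,0,0],[0,0,-1,0,0,0,0],[0,0,-1,0,0,0,0]]]'
$H '[[[1,0,-0.5,0,0,0,0],[1,0,-1,0,0,0,0],[1,0,-1,0,0,0,0]]]' >/dev/null
$H '[[[1,1,0,0,0,0,0],[1,1,0,0,0,0,0],[1,1,0,0,0,0,0]]]' >/dev/null
$H '[[[1,1,0,0,0,0,0],[1,1,0,0,0,0,0],[1,1,0,0,0,0,0]]]' >/dev/null
$H '[[[1,0,0,0,0,0,0],[1,0,0,0,0,0,0],[1,0,0,0,0,0,0]]]' >/dev/null
$H '[[[1,0,0,0,0,0,0],[1,0,0,0,0,0,0],[1,0,0,0,0,0,0],[1,0,0,0,0,0,0]]]'
python3 - <<'E'
from h import *
f=cams.grab_frame('scene'); t=cams.grab_frame('top'); cv2.imwrite('pics/sf.png',f); cv2.imwrite('pics/tf.png',t)
# nuts outside the box? compare bystander/tray regions with the first top picture
a=cv2.imread('pics/top0.png').astype(int)
for n,(r0,r1,c0,c1) in dict(tray=(240,330,160,250),tin2=(170,205,305,375),tape=(203,243,245,290),sand=(195,242,400,455),offcut=(316,345,265,310),mat=(253,304,308,394),box=(249,322,418,488)).items():
    print(n,np.abs(t[r0:r1,c0:c1]-a[r0:r1,c0:c1]).mean().round(1))
# lid of the set-down tin and flap: bluish-grey on black mat
m=((t[...,0].astype(int)-t[...,2])>5)&(t[...,0]>60); m[:250]=0;m[310:]=0;m[:,:290]=0;m[:,:][:,400:]=0
ys,xs=np.where(m); print("grey extent",xs.min(),xs.max(),ys.min(),ys.max(),"start tin 322..383 265..290")
print(proj('top',[[.484,.076,.004],[.484,-.125,.05]]).round(1))
E
```

```text
t: 30.5
eef_pos: [0.4837, -0.0853, 0.0128]
ee_rot: [-3.141, 0.0, -1.579]
force: [-4.2, 1.9, 11.5]
width: 0.0598
gripper_force: 60.0
t: 31.12
eef_pos: [0.4834, -0.0854, 0.0116]
ee_rot: [3.141, -0.0, -1.58]
force: [-0.4, 0.3, 1.0]
width: 0.0875
gripper_force: 0.0
t: 31.5
eef_pos: [0.4836, -0.0853, 0.0929]
ee_rot: [-3.141, 0.0, -1.58]
force: [-0.1, -0.4, -1.1]
width: 0.0876
gripper_force: 0.0
t: 31.88
eef_pos: [0.4854, -0.0852, 0.1749]
ee_rot: [-3.136, 0.001, -1.579]
force: [-0.3, 0.2, -0.3]
width: 0.0877
gripper_force: 0.0
t: 33.88
eef_pos: [0.3202, -0.4826, 0.2517]
ee_rot: [3.141, 0.0, -1.579]
force: [1.2, 0.6, -0.0]
width: 0.0875
gripper_force: 0.0
tray 4.6
tin2 4.1
tape 3.9
sand 3.6
offcut 3.5
mat 10.8
box 38.6
grey extent 304 383 265 289 start tin 322..383 265..290
[[303.  279.2]
 [382.7 276.9]]
```

Run:
```python
from h import *
for n in('scene','top'):
    f=cv2.imread(f'pics/{n[0]}f.png').astype(int); a=cv2.imread(f'pics/{n}0.png').astype(int)
    corners=proj(n,[[x,y,z] for x in(.381,.542) for y in(-.367,-.224) for z in(.008,.06)])
    hull=cv2.convexHull(corners.astype(np.float32)).astype(np.int32)
    k=np.zeros(f.shape[:2],np.uint8); cv2.fillConvexPoly(k,hull,1)
    grey=((f[...,2]-f[...,0])<12)&(f.sum(2)>150)&(k>0)
    c=cv2.connectedComponentsWithStats(grey.astype(np.uint8)); print(n,hull.reshape(-1,2).min(0),hull.reshape(-1,2).max(0),[(s.tolist(),m.round().tolist()) for s,m in zip(c[2][1:],c[3][1:]) if s[4]>15])
    d=(np.abs(f-a).max(2)>50).astype(np.uint8); c=cv2.connectedComponentsWithStats(d); print("changed",[s.tolist() for s in c[2][1:] if s[4]>25])
    if n=='scene': print([proj(n,[[.46,-.3,.024],[.50,-.3,.024]]).round().tolist()])
```

```text
scene [383 171] [477 240] [([402, 196, 43, 16, 309], [426.0, 203.0])]
changed [[533, 0, 42, 19, 551], [561, 0, 53, 103, 2668], [498, 19, 69, 75, 2133], [561, 45, 9, 11, 72], [479, 104, 117, 229, 7290], [617, 140, 23, 169, 1510], [451, 179, 23, 8, 66], [469, 181, 70, 18, 407], [471, 189, 11, 13, 44], [401, 195, 68, 28, 905], [500, 200, 22, 10, 123], [525, 201, 22, 17, 227], [495, 209, 27, 21, 155], [403, 232, 102, 70, 2693], [326, 290, 38, 27, 602], [441, 303, 69, 63, 2326], [542, 348, 18, 19, 163], [446, 368, 183, 112, 4693], [623, 445, 16, 12, 71]]
[[[432.0, 207.0], [415.0, 202.0]]]
top [418 251] [483 318] [([441, 258, 16, 20, 184], [449.0, 268.0]), ([428, 279, 15, 12, 112], [435.0, 285.0]), ([444, 283, 19, 13, 201], [453.0, 289.0])]
changed [[507, 229, 115, 165, 6269], [421, 258, 57, 75, 2720], [304, 268, 17, 22, 341], [632, 279, 8, 13, 68], [484, 292, 4, 20, 64], [582, 296, 54, 60, 550], [448, 321, 72, 133, 3008], [309, 341, 51, 46, 754], [456, 346, 21, 9, 74], [368, 355, 10, 8, 35], [361, 356, 110, 124, 3902], [583, 362, 15, 12, 120], [515, 371, 19, 12, 88], [522, 381, 118, 99, 7702], [509, 386, 12, 6, 28], [505, 391, 12, 8, 34], [533, 397, 14, 8, 43], [342, 404, 23, 18, 174], [421, 457, 7, 10, 29], [251, 458, 24, 22, 334], [481, 466, 7, 14, 27]]
```

The top picture shows three separate grey blobs, so three nuts are in the box. The tin lies flat with its flap out, and the bystander regions look unchanged.

```bash
python3 -c "
from station import arm
print(arm.job_done())"
```

```text
the job is handed in; nothing more can be done
None
```

The tin was full: I poured all three nuts into the beech box, set the tin back flat on the mat with its flap open, saw no sign that anything else had moved, and handed the job in at about 34 s (no verdict came back).

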